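# Let one tin out of the gravity tin dispenser into its catch tray

### The arm

A 6-joint arm with a two-finger parallel gripper is mounted at the origin on a cart in front of the work surface, level with it; the furniture and walls round the work are solid. World frame = base frame: x ahead of the robot, y to its left, z up, the work surface at z = 0. Lengths are in m, angles in degrees, forces in N, time in s.
With the tool pointing down it reaches from about 0.425 to 0.925 m from the base axis. Payload 12.5 kg.
Tool frame: the origin (TCP) lies where the fingers leave the gripper's body, on its centre line; the fingertips stand 73 mm ahead of it and the grasp point (between the pads) lies 54 mm ahead of it (r.grasp_offset is the distance from the TCP to the grasp point, in m); z points along the fingers, y is the line along which they close (so a half turn about z gives the same grasp; the last joint's range is limited). The gripper opens to 85 mm and grips with 20 to 120 N. Pads are 22 mm wide; open, the fingers measure 114 mm over their backs; the gripper's body (76 mm by 85 mm) begins 54 mm behind the grasp point. The pads swing forward as they close: fully open they stand 13 mm farther back than shut.
Start: joints at [-72.857, 28.126, 89.318, -0, 62.55, -6.05], TCP at [0.246, -0.574, 0.304] pointing down, gripper open.
Joint ranges: [-177.58, 177.58], [-47.91, 125.51], [2.72, 160], [-65.01, 245.01], [3.68, 167.84], [-153.87, 153.87]. Speed limits (degrees/s): [127.2, 127.2, 159.86, 180, 180, 180].

### API

Orientations are given as [roll, pitch, yaw] about the fixed x, y, z axes, in that order (R = Rz(yaw) Ry(pitch) Rx(roll)).
In Python, from cell import r gives the robot as it stands. Calls block until the motion is done:
- r.reach(position, orientation): joint-space move of the TCP to a pose.
- r.move_linear(position, rate=0.15, ori=None, force_limit=None): straight line of the TCP; ori=None keeps the orientation; rate is the mean speed in m/s. With force_limit (N) it stops when the force on the tool has changed by that much, and returns True; else False.
- r.goto_joints(angles): joint-space move.
- r.release() and r.gripper_close(squeeze=None): open the fingers fully, or close them until they stop; squeeze is the grip in N (None keeps the last).
- r.sleep(seconds).
- r.inverse_kinematics(position, orientation): joint angles nearest the present ones, or None.
- r.get_obs(): the state.
- r.read_camera(name): name is "side" or "top" or "wrist"; returns the picture (420x560x3 uint8, red, green, blue); there is no depth.
- r.camera_params(name): a dict with "fovy" (degrees; the focal length in pixels is half the picture's height over the tangent of half this angle, whatever the lens; pixels are square), "cx", "cy" (the principal point, pixels), "D" ([k1, k2, p1, p2, k3] as OpenCV has them; the pictures are not rectified), "R" (3x3) and "t" (3): a world point X has camera coordinates R X + t; the wrist camera has in their place "mount" (4x4, takes a point from camera to tool coordinates, whose origin is the TCP and whose axes are the flange's). Camera axes: x right, y down, z forward; pixel columns grow to the right and rows downward; lengths in m; the calibration is good to about 2 mm. A picture is of the moment at which its call begins: read the wrist's pose just before it. camera_params takes no time and is no camera call.
A pose or a line that the arm cannot do raises r.Unreachable and nothing moves.
- r.finish_job(): hands the job in; it is judged then, once.
Trained networks look in the newest picture that a camera, given by its name, has taken for a name from the list of things; names that differ only in an ending like _2 or _b are one class to them, and where a whole thing is asked for, a point or a joint stands for the part that bears it (a point fixed in the world has none). Each returns a list of dicts, best first, with "confidence" (0 to 1); they miss things now and then, are a little off and sometimes report something else, mostly with a low value. They report only what shows in the picture. A call takes as long as a camera call.
- r.look_for(camera, query): "bbox" ([left, top, right, bottom] in pixels, round what is visible of it).
- r.pinpoint(camera, query): "position" ([column, row] in pixels: a listed point, or the origin of a listed thing).
The state is a dict: "time": time; "joint_positions": joint angles; "dq": joint speeds; "joint_efforts": joint torques, N m; "tcp_pos": TCP position; "tcp_rot": TCP orientation; "ft_force": force on the tool from outside, world axes, zero at the start; "moment": the same for the moment, N m; "width": finger opening in m; "grasp_force": force on a finger pad.
Only numpy, scipy, OpenCV 4.12 (cv2) and the standard library are available. Lean on these libraries where they do the work, as an engineer would, in place of code of your own. Each camera call takes 0.05 s, during which the arm holds its last target. There are 200 camera calls.

### The job

Push the catch tray squarely up against the front of the tin dispenser, under the mouth, then press down the rocker's pad so that the gate lifts, keep it down until the first tin has rolled into the tray, and let it come back up so that the next tin is held at the gate. Let out one tin only: work with the fingertips or the outside of the fingers, leave the tray standing flat on the counter, never pick anything up or touch the tins yourself, and leave the other things on the counter where they are.

Things in the scene. Friction and masses are not known exactly. Their poses are not given: they have to be found in the camera images.
- dispenser: Aluminium tin dispenser, fixed: chute 64 mm wide inside, 250 mm long, sloping 0.122 rad down to an open mouth. Origin on the counter, middle of the outer face of its front foot plate (100 mm wide, 36 mm high). x points uphill (the mouth faces -x), z up. The chute's lip stands 18 mm out over the tray's place, underside 34 mm high. Rocker brackets 159 mm high, 6 mm uphill of the origin.
- rocker (a joint): angle (rad) of the steel rocking lever over the chute. 0 = at rest, gate roller down before the first tin; grows as the pad is pressed; stop at 0.72. From about 0.6 the first tin can pass while a second roller holds the next one. A spring returns it once that tin is out. Axle level, across the chute, 6 mm uphill of the dispenser's origin and 144 mm high.
- press_pad (a point): top centre of the black ribbed pad (44 mm along the lever, 46 mm wide) on the rocker's uphill end; moves with it. At rest about 187 mm above the counter and 57 mm uphill of the dispenser's origin, sloping up 0.61 rad to the rear; fully pressed about 144 mm high, 73 mm uphill, sloping down 0.11 rad. A vertical press takes up to about 8 N.
- tray: loose shallow steel catch tray, 140 mm along x, 150 mm along y, walls 30 mm high, 4 mm thick, 0.5 kg. Origin at the centre of its underside; x roughly along the dispenser's x. It starts some way in front of the mouth; home, its +x wall touches the foot plate (origin 70 mm in front of the dispenser's). Two low ribs on its floor keep a tin from rolling.
- tin_a: first tin, lying across the chute against the gate: food tin 75 mm in diameter, 58 mm long, 0.26 kg. Origin at the centre of one end face, on its axis, so half a length off the chute's middle.
- tin_b: second tin, same, lying just uphill of the first (75 mm).
- tin_c: third tin, same, uphill of the second.
- mug: cream mug, 92 mm wide, 101 mm high, origin at the centre of its underside; a bystander
- tumbler: steel tumbler, 78 mm wide, 95 mm high; origin at the centre of its underside; a bystander at the back, below the wall shelf (shelf underside 0.62 m above the counter, front edge at x = 0.62)
- small_bowl: small steel bowl, 73 mm wide, 36 mm high; origin at the centre of its underside; a bystander
- matchbox_a: matchbox 36 x 53 x 15 mm; origin at the centre of its underside; a bystander
- spoon: steel spoon 196 x 42 x 14 mm, lying along its x axis; origin below its middle; a bystander
- standing_tin: a fourth tin like those in the chute, standing upright on the counter; origin at the centre of its underside; a bystander

How it is judged (in metres and radians):
On the way, in this order (a step that is already met when the one before it is completed fails the run):
1. the tray stands squarely against the dispenser's front, under the mouth, with the gate still shut (x of tray in the frame of dispenser between -0.08 and -0.06 m and y of tray in the frame of dispenser between -0.035 and 0.035 m and angle between the x axis of tray and the x axis of dispenser, either way round below 0.12 rad and value of joint rocker below 0.1 rad and height (world z) of tray below 0.006 m), for 0.2 s.
2. the first tin is in the tray while the pad is still down (x of tin_a in the frame of tray between -0.062 and 0.062 m and y of tin_a in the frame of tray between -0.072 and 0.072 m and z of tin_a in the frame of tray between 0.03 and 0.055 m and value of joint rocker above 0.5 rad), for 0.1 s.
At the end, for the whole second after the job is handed in: First tin at rest in the tray; tray flat against the dispenser (gap to 10 mm, sideways within 35 mm, square within 0.12 rad); second tin at rest at the gate where the first lay, third behind it (within 12 mm); rocker back up (under 0.08 rad) (x of tin_a in the frame of tray between -0.062 and 0.062 m and y of tin_a in the frame of tray between -0.072 and 0.072 m and z of tin_a in the frame of tray between 0.03 and 0.055 m and x of tray in the frame of dispenser between -0.08 and -0.06 m and y of tray in the frame of dispenser between -0.035 and 0.035 m and angle between the x axis of tray and the x axis of dispenser, either way round below 0.12 rad and x of tin_b in the frame of dispenser between 0.0138 and 0.0378 m and z of tin_b in the frame of dispenser between 0.0757 and 0.0917 m and x of tin_c in the frame of dispenser between 0.0892 and 0.1132 m and z of tin_c in the frame of dispenser between 0.0849 and 0.1009 m and value of joint rocker below 0.08 rad and linear speed of each of tin_a, tin_b, tin_c, tray below 0.02 m/s); the robot touches nothing.
It fails at once if the tray is lifted or tipped (height (world z) of tray above 0.015 m or angle between tray's own z axis and vertical above 0.15 rad).
It fails at once if the robot touches a tin (contact force between any of the fingers, the arm and tin_a above 0.5 N or contact force between any of the fingers, the arm and tin_b above 0.5 N or contact force between any of the fingers, the arm and tin_c above 0.5 N).
It fails at once if a tin is lifted out of the chute or tray (height (world z) of any of tin_a, tin_b, tin_c above 0.17 m).
It fails at once if more than one tin comes out (x of any of tin_b, tin_c in the frame of dispenser below -0.02 m).
It fails at once if a bystander is moved by more than 20 mm (distance of any of mug, tumbler, small_bowl, matchbox_a, spoon, standing_tin from where it was at the start of the episode above 0.02 m).
It also fails if it takes over 53 s, if anything falls off the work surface, if the arm or the gripper's body presses on something with over 40 N, if the wrist force passes 120 N, or if a joint passes its speed limit or range.

## Working session

There is one attempt and no reset: what is moved stays moved. The work goes in short steps, each a Python script; the robot and the scene stay as the last script left them, time stands still between calls to the robot, and variables do not carry over. Pictures are saved under pics/ and viewed, at most 10 in all, crops included, and the job is handed in when it is done.

```bash
mkdir -p pics; ls
python3 - <<'E'
from cell import r
import cv2
for c in("side","top"):
    im=r.read_camera(c); cv2.imwrite(f"pics/{c}0.png",im[:,:,::-1])
    p=r.camera_params(c); print(c,{k:(v.tolist() if hasattr(v,'tolist') else v) for k,v in p.items()})
    for q in("dispenser","press_pad","tray","tin_a","mug","standing_tin","small_bowl","spoon","matchbox_a","tumbler"):
        print(q,[(d['position'],round(d['confidence'],2)) for d in r.pinpoint(c,q)][:4])
print(r.get_obs()['time'])
E
```

```text
cell.py
pics
side {'fovy': 53.35328518427751, 'cx': 282.53085790208536, 'cy': 207.2594672522183, 'D': [-0.06896850938427239, 0.0, 0.0, 0.0, 0.0], 'R': [[-0.8431021748697528, -0.5377176612891393, -0.006199957066889768], [-0.29441653315808425, 0.47121023316456156, -0.8314323912166126], [0.44999736414013314, -0.6991570874265225, -0.5555913420565465]], 't': [0.5367037765593627, 0.22011845760761534, 0.9928536656060726]}
dispenser [([315.1, 243.2], 0.62)]
press_pad [([304.4, 190.6], 0.88)]
tray [([349.6, 218.5], 0.83), ([301.6, 232.9], 0.69)]
tin_a [([279.5, 243.4], 0.95), ([300.7, 232.8], 0.7), ([321.2, 226.7], 0.54)]
mug [([234.4, 327.5], 0.58)]
standing_tin [([209.5, 247.4], 0.73), ([295.6, 303.5], 0.22)]
small_bowl [([264.8, 188.9], 0.62)]
spoon [([263.3, 226.5], 0.6)]
matchbox_a [([297.8, 306.1], 0.56)]
tumbler [([237.0, 211.4], 0.78), ([260.4, 225.9], 0.22)]
top {'fovy': 48.266221801411184, 'cx': 284.43081098844726, 'cy': 212.91538408865105, 'D': [-0.07920835449667758, 0.0, 0.0, 0.0, 0.0], 'R': [[-0.028501914861089123, -0.9995919211161209, 0.001905803933762115], [-0.9923681946204094, 0.0280670110871861, -0.12007334922646828], [0.11997085960799342, -0.0053135795857866, -0.9927631936755639]], 't': [0.15237896576138582, 0.579343145677941, 1.3550279769788198]}
dispenser [([313.3, 242.2], 0.8)]
press_pad [([296.7, 235.8], 0.97)]
tray [([366.2, 256.4], 0.96)]
tin_a [([281.8, 242.5], 0.93), ([305.9, 248.7], 0.61)]
mug [([193.1, 246.3], 0.67)]
standing_tin [([251.9, 167.6], 0.67), ([362.3, 155.4], 0.63)]
small_bowl [([359.9, 155.3], 0.87), ([282.4, 241.3], 0.26)]
spoon []
matchbox_a [([238.5, 279.7], 0.62)]
tumbler [([315.6, 154.8], 0.58)]
1.1
```

View pics/top0.png

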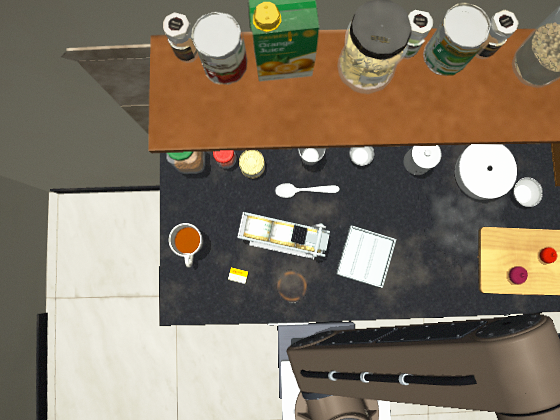

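View pics/side0.png

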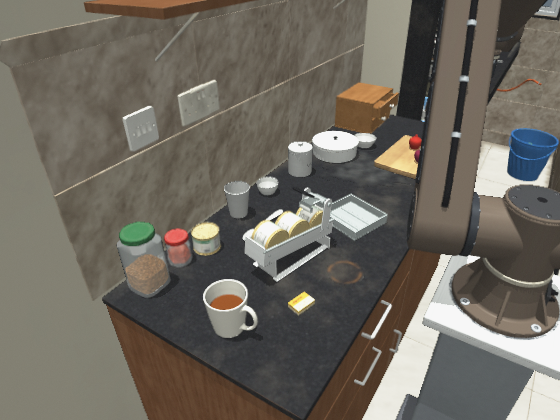

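The top view shows the dispenser at about (283,236) with its mouth facing right (-y). The tray is at (367,256), turned slightly, and the pad is at (299,235). The side view agrees. Next I'll convert these to world coordinates and take a closer look with the wrist camera.

```bash
cat > h.py <<'E'
import numpy as np, cv2
from cell import r
from scipy.spatial.transform import Rotation as Ro
def cam(c):
    p=r.camera_params(c)
    f=210/np.tan(np.radians(p['fovy'])/2)
    K=np.array([[f,0,p['cx']],[0,f,p['cy']],[0,0,1.]])
    if 'mount' in p:
        o=r.get_obs(); M=np.array(p['mount']); T=np.eye(4)
        q=o['tcp_rot']
        T[:3,:3]=Ro.from_euler('xyz',q,degrees=True).as_matrix(); T[:3,3]=o['tcp_pos']
        W=np.linalg.inv(T@M); R,t=W[:3,:3],W[:3,3]
    else: R,t=np.array(p['R']),np.array(p['t'])
    return K,np.array(p['D']),R,t
def px2w(C,uv,z):
    K,D,R,t=C
    n=cv2.undistortPoints(np.array(uv,float).reshape(-1,1,2),K,D).reshape(-1,2)
    d=np.c_[n,np.ones(len(n))]@R; o=-R.T@t
    z=np.broadcast_to(z,len(n))
    return o+d*((z-o[2])/d[:,2])[:,None]
def w2px(C,X):
    K,D,R,t=C
    return cv2.projectPoints(np.array(X,float).reshape(-1,3),cv2.Rodrigues(R)[0],t,K,D)[0].reshape(-1,2)
E
python3 - <<'E'
from h import *
C=cam("top")
print(px2w(C,[(313.3,242.2),(296.7,235.8),(366.2,256.4),(353,226),(396,241),(385,287),(338,274),(193,246),(238,276),(275,189),(339,189),(252,167),(315,155),(360,155)],[0,.187,0,.03,.03,.03,.03,0,0,0,0,0,0,0]).round(3))
C=cam("side")
print(px2w(C,[(315.1,243.2),(304.4,190.6),(349.6,218.5)],[0,.187,0]).round(3))
p=r.camera_params("wrist");print(p); o=r.get_obs();print(o['tcp_rot'],o['tcp_pos'])
E
```

```text
[[ 0.496  0.051  0.   ]
 [ 0.504  0.106  0.187]
 [ 0.449 -0.107  0.   ]
 [ 0.539 -0.067  0.03 ]
 [ 0.491 -0.193  0.03 ]
 [ 0.357 -0.153  0.03 ]
 [ 0.399 -0.016  0.03 ]
 [ 0.495  0.415  0.   ]
 [ 0.401  0.28   0.   ]
 [ 0.662  0.162  0.   ]
 [ 0.657 -0.034  0.   ]
 [ 0.733  0.231  0.   ]
 [ 0.765  0.036  0.   ]
 [ 0.762 -0.103  0.   ]]
[[ 0.493  0.055  0.   ]
 [ 0.511  0.093  0.187]
 [ 0.461 -0.106  0.   ]]
{'fovy': 64.22836425388358, 'cx': 278.34678604826195, 'cy': 208.12010582009714, 'D': array([0.01427868, 0.        , 0.        , 0.        , 0.        ]), 'mount': array([[-1.82430422e-04, -9.52770377e-01, -3.03691581e-01,
         7.84721000e-02],
       [ 9.99999733e-01, -3.88917748e-04,  6.19440735e-04,
         6.69529852e-04],
       [-7.08295828e-04, -3.03691387e-01,  9.52770193e-01,
        -7.00726670e-02],
       [ 0.00000000e+00,  0.00000000e+00,  0.00000000e+00,
         1.00000000e+00]])}
[1.79992777e+02 1.41925055e-03 2.31950324e+01] [ 0.24614787 -0.57450067  0.30394298]
```

Run:
```python
from h import *
r.reach([0.47,0.0,0.40],[180,0,0])
C=cam("wrist"); im=r.read_camera("wrist"); cv2.imwrite("pics/w0.png",im[:,:,::-1])
for q,z in(("dispenser",0),("press_pad",.187),("tray",0),("tin_a",.085)):
    for d in r.pinpoint("wrist",q)[:3]: print(q,d['position'],round(d['confidence'],2),px2w(C,d['position'],[z]).round(3))
np.save("C0.npy",np.array(C,dtype=object),allow_pickle=True)
o=r.get_obs();print(o['time'],o['tcp_pos'],o['joint_positions'])
```

```text
dispenser [249.7, 141.1] 0.66 [[0.497 0.039 0.   ]]
press_pad [162.3, 148.9] 0.68 [[0.511 0.096 0.187]]
tray [349.3, 174.0] 0.67 [[ 0.45  -0.102  0.   ]]
tray [72.5, 139.3] 0.32 [[0.499 0.282 0.   ]]
tin_a [74.2, 138.0] 0.89 [[0.509 0.229 0.085]]
tin_a [211.6, 167.5] 0.82 [[0.476 0.076 0.085]]
3.5833 [ 4.70074162e-01 -3.47760397e-04  3.99895918e-01] [-8.10073098e+00  9.78930918e+00  1.01980942e+02 -1.46100314e-03
  6.82423116e+01  8.19349966e+01]
```

View pics/w0.png

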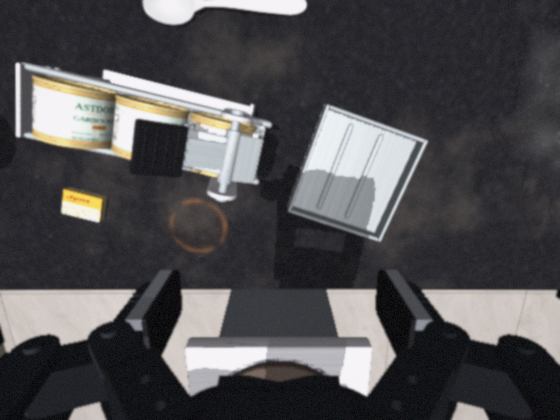

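The wrist view shows the tray rim corners at about (329,105), (428,142), (381,241) and (288,210). The pad corners are at (136,119), (187,123), (182,177) and (131,174), and the lip edge runs roughly from (271,122) to (258,183).

Run:
```python
from h import *
C=cam("wrist")
t=px2w(C,[(329,105),(428,142),(381,241),(288,210)],.03)[:,:2]
print(t.round(3),t.mean(0),[np.linalg.norm(t[i]-t[i-1]).round(3) for i in range(4)])
e=(t[0]-t[1])+(t[3]-t[2]); f=(t[0]-t[3])+(t[1]-t[2])
print("tray yaw from +y",np.degrees(np.arctan2(e[0],e[1])),np.degrees(np.arctan2(-f[1],f[0])))
p=px2w(C,[(136,119),(131,174),(182,177),(187,123)],[.2,.2,.174,.174]); print(p.round(3),p.mean(0))
a=p[0]-p[1]; print(np.degrees(np.arctan2(a[1],a[0])), np.linalg.norm(a))
im=cv2.imread("pics/w0.png"); cv2.imwrite("pics/w0c.png",cv2.resize(im[50:220,0:300],None,fx=2.66,fy=2.66,interpolation=cv2.INTER_CUBIC))
# hypothesis projections
for yaw in (98,102,106,110):
    O=np.array([.497,.045]);x=np.array([np.cos(np.radians(yaw)),np.sin(np.radians(yaw))]);y=np.array([-x[1],x[0]])
    P=lambda a,b,z:[*(O+a*x+b*y),z]
    print(yaw,w2px(C,[P(0,.05,.0),P(0,-.05,.0),P(.057,0,.187),P(-.018,.032,.036),P(-.018,-.032,.036),P(.23,.033,.07),P(.23,-.033,.07)]).round(0).tolist())
```

```text
[[ 0.544 -0.065]
 [ 0.498 -0.195]
 [ 0.359 -0.147]
 [ 0.406 -0.014]] [ 0.4519116  -0.10509173] [np.float64(0.147), np.float64(0.138), np.float64(0.147), np.float64(0.141)]
tray yaw from +y 19.411435818706792 19.47878726560961
[[0.536 0.11  0.2  ]
 [0.492 0.12  0.2  ]
 [0.484 0.086 0.174]
 [0.531 0.077 0.174]] [0.5106935  0.09818235 0.187     ]
-12.69923793567892 0.0445526276458965
98 [[251.0, 176.0], [239.0, 103.0], [159.0, 174.0], [260.0, 166.0], [252.0, 116.0], [61.0, 200.0], [42.0, 146.0]]
102 [[253.0, 175.0], [236.0, 104.0], [160.0, 179.0], [262.0, 165.0], [250.0, 115.0], [67.0, 212.0], [45.0, 160.0]]
106 [[256.0, 175.0], [234.0, 104.0], [162.0, 183.0], [263.0, 164.0], [248.0, 115.0], [75.0, 223.0], [49.0, 174.0]]
110 [[258.0, 174.0], [231.0, 105.0], [164.0, 187.0], [264.0, 162.0], [246.0, 114.0], [82.0, 234.0], [55.0, 186.0]]
```

View pics/w0c.png

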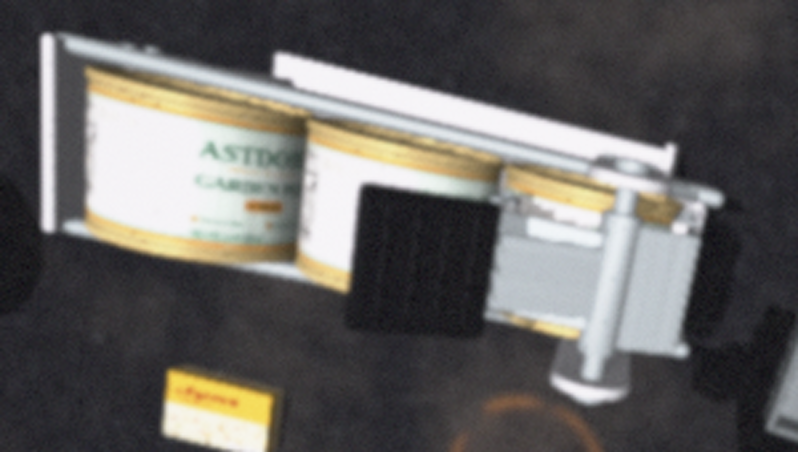

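Run:
```python
from h import *
C=cam("wrist")
s=px2w(C,[(105,72),(252,107)],.002); d=s[1]-s[0]; print("strip",s.round(3),np.degrees(np.arctan2(-d[1],-d[0])))
a=px2w(C,[(235.7,117),(223.7,190)],.144); d=a[0]-a[1]; print("axle",a.round(3),a.mean(0),np.degrees(np.arctan2(d[1],d[0]))+90,np.linalg.norm(d))
l=px2w(C,[(260,138),(256,181)],.036); d=l[0]-l[1]; print("lip",l.round(3),np.degrees(np.arctan2(d[1],d[0]))+90)
for yaw in (74,76,78,80):
  for off in (.05,.057):
    x=np.array([np.cos(np.radians(yaw)),np.sin(np.radians(yaw))]);y=np.array([-x[1],x[0]])
    O=np.array([.5107,.0982])-.057*x
    P=lambda a,b,z:[*(O+a*x+b*y),z]
  print(yaw,O.round(4),w2px(C,[P(.006,0,.144),P(-.018,.032,.038),P(-.018,-.032,.038),P(0,-.05,.036),P(0,.05,.036)]).round(0).tolist())
  for cc,uv in (("top",(313.3,242.2)),("side",(315.1,243.2))):
    print(cc,w2px(cam(cc),[P(0,0,0),P(.057,0,.187)]).round(1).tolist())
```

```text
strip [[0.584 0.223 0.002]
 [0.542 0.034 0.002]] 77.20418292661081
axle [[0.535 0.039 0.144]
 [0.464 0.054 0.144]] [0.49942138 0.04659491 0.144     ] 78.11953615775747 0.07229103292445971
lip [[0.504 0.022 0.036]
 [0.448 0.029 0.036]] 83.59305335296257
74 [0.495  0.0434] [[227.0, 158.0], [251.0, 173.0], [264.0, 125.0], [254.0, 106.0], [235.0, 182.0]]
top [[315.9, 242.5], [299.7, 233.0]]
side [[316.4, 240.7], [303.3, 191.6]]
76 [0.4969 0.0429] [[227.0, 156.0], [252.0, 171.0], [263.0, 123.0], [253.0, 104.0], [236.0, 181.0]]
top [[316.0, 241.9], [299.7, 233.0]]
side [[315.9, 240.4], [303.3, 191.6]]
78 [0.4988 0.0424] [[228.0, 154.0], [254.0, 170.0], [263.0, 120.0], [252.0, 102.0], [238.0, 180.0]]
top [[316.1, 241.2], [299.7, 233.0]]
side [[315.3, 240.0], [303.3, 191.6]]
80 [0.5008 0.0421] [[228.0, 152.0], [255.0, 168.0], [262.0, 118.0], [250.0, 100.0], [239.0, 179.0]]
top [[316.2, 240.6], [299.7, 233.0]]
side [[314.8, 239.8], [303.3, 191.6]]
```

```bash
cat >> h.py <<'E'
O=np.array([.498,.0415]); YAW=77.3
ux=np.array([np.cos(np.radians(YAW)),np.sin(np.radians(YAW))]); uy=np.array([-ux[1],ux[0]])
def W(a,b,z): return [*(O+a*ux+b*uy),z]
def D(p): p=np.atleast_2d(p)[:,:2]-O; return np.c_[p@ux,p@uy]
ORI=[180,0,YAW]
E
python3 - <<'E'
from h import *
b=.015
r.reach(W(-.262,b,.2),ORI)
r.move_linear(W(-.262,b,.073),rate=.12)
o=r.get_obs();print(o['time'],o['tcp_pos'],o['ft_force'])
hit=r.move_linear(W(-.142,b,.073),rate=.04,force_limit=12)
o=r.get_obs();print(hit,o['time'],D(o['tcp_pos']),o['ft_force'])
C=cam("wrist"); im=r.read_camera("wrist"); cv2.imwrite("pics/w1.png",im[:,:,::-1])
im=r.read_camera("top"); cv2.imwrite("pics/t1.png",cv2.resize(im[180:320,180:460,::-1],None,fx=2.5,fy=2.5,interpolation=cv2.INTER_CUBIC))
E
```

```text
6.3833 [ 0.42595003 -0.21090481  0.07350841] [-0.1248884   0.4365842  -0.02585945]
True 8.8083 [[-0.1515201   0.01525166]] [-3.30140092 -4.97923631  3.920848  ]
```

View pics/t1.png

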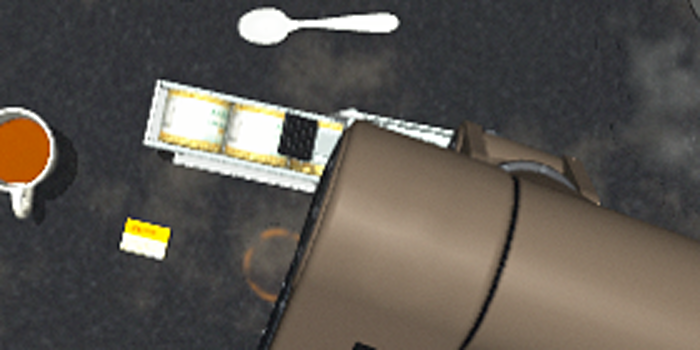

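The push stopped at -0.1515, as predicted. The arm hides the tray in the top view, so I'll back off, lift and check it with the wrist camera.

Run:
```python
from h import *
r.move_linear(W(-.18,.015,.073),rate=.1)
r.move_linear(W(-.18,.015,.33),rate=.25)
r.reach(W(-.08,-0.0,.36),ORI)
C=cam("wrist"); im=r.read_camera("wrist"); cv2.imwrite("pics/w2.png",im[:,:,::-1])
for q,z in(("dispenser",0),("press_pad",.187),("tray",0),("tin_a",.085)):
    for d in r.pinpoint("wrist",q)[:2]: print(q,d['position'],round(d['confidence'],2),D(px2w(C,d['position'],[z])).round(3))
h=lambda a,b,z:W(a,b,z)
print(w2px(C,[W(0,.05,.036),W(0,-.05,.036),W(0,.075,.03),W(0,-.075,.03),W(-.14,.075,.03),W(-.14,-.075,.03),W(.057,0,.187)]).round(0).tolist(),r.get_obs()['time'])
```

```text
dispenser [276.5, 99.3] 0.63 [[0.    0.002]]
press_pad [277.1, 3.3] 0.82 [[0.057 0.   ]]
tray [259.9, 157.8] 0.55 [[-0.071  0.023]]
tin_a [245.6, 71.4] 0.95 [[0.025 0.031]]
tin_a [506.6, 169.8] 0.64 [[-0.07  -0.236]]
[[233.0, 99.0], [323.0, 99.0], [212.0, 99.0], [344.0, 100.0], [219.0, 216.0], [337.0, 216.0], [278.0, 3.0]] 11.2667
```

View pics/w2.png

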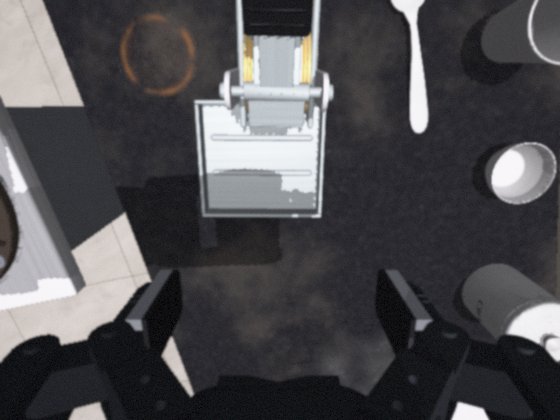

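The tray is square and against the front. Its near rim corners are at (203,216) and (322,216), so it sits about 20 mm sideways, within the 35 mm limit. The dispenser frame checks out too, so I'll press the pad.

Run:
```python
from h import *
r.gripper_close()
r.reach(W(.062,0,.32),ORI)
r.move_linear(W(.062,0,.275),rate=.1)
hit=r.move_linear(W(.070,0,.214),rate=.06,force_limit=20)
o=r.get_obs();print(hit,o['time'],D(o['tcp_pos']),o['tcp_pos'][2],o['ft_force'],o['width'])
for i in range(3):
    r.sleep(.5); 
    for c in("side","top"):
        im=r.read_camera(c); cv2.imwrite(f"pics/p{c}{i}.png",im[:,:,::-1])
        print(c,[(D(px2w(cam(c),d['position'],[.04])).round(3).tolist(),round(d['confidence'],2)) for d in r.pinpoint(c,"tin_a")[:4]])
o=r.get_obs();print(o['time'],o['tcp_pos'][2],o['ft_force'])
im=cv2.imread("pics/pside2.png"); cv2.imwrite("pics/ps.png",cv2.resize(im[150:300,200:420],None,fx=3,fy=3))
```

```text
True 14.225 [[ 0.06964528 -0.00017378]] 0.21610530961648627 [-2.96910122 -1.5817738  15.08606171] -0.000221196307447941
side [([[0.094, -0.013]], 0.79), ([[0.005, -0.017]], 0.58), ([[-0.108, 0.034]], 0.55)]
top [([[-0.105, 0.038]], 0.86), ([[0.147, 0.023]], 0.51)]
side [([[0.098, -0.017]], 0.88), ([[-0.119, 0.031]], 0.65), ([[0.019, -0.012]], 0.6), ([[0.378, 0.118]], 0.6)]
top [([[0.148, 0.018]], 0.85), ([[-0.101, 0.042]], 0.69), ([[0.361, 0.078]], 0.37)]
side [([[-0.117, 0.03]], 0.83), ([[0.01, -0.014]], 0.68)]
top [([[0.147, 0.025]], 0.69), ([[-0.076, -0.274]], 0.26)]
16.325 0.21613653916295406 [-3.35457243 -0.96842814 13.11618833]
```

View pics/ps.png

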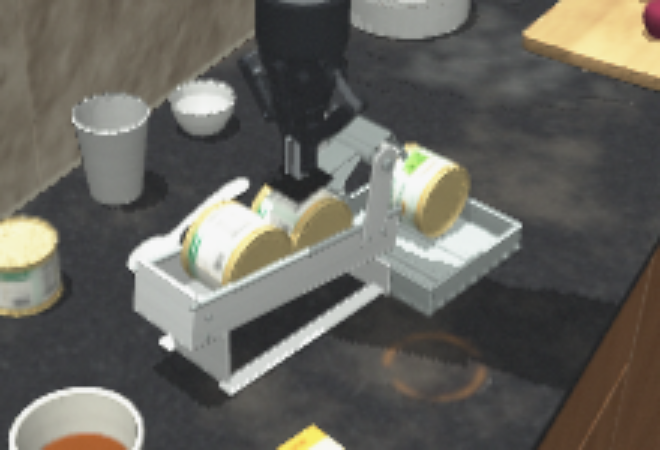

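The first tin is lying in the tray at about (430,200) in the crop. The other two are still held in the chute and the pad is down. I'll release slowly.

Run:
```python
from h import *
r.sleep(.5)
r.move_linear(W(.062,0,.275),rate=.06)
r.move_linear(W(.062,0,.36),rate=.15)
r.reach(W(-.02,0,.40),ORI); r.sleep(1)
C=cam("wrist"); im=r.read_camera("wrist"); im2=r.read_camera("side")
cv2.imwrite("pics/end.png",np.hstack([im[:300,130:430],cv2.resize(im2[150:300,200:420],(440,300))])[:,:,::-1])
for q,z in(("press_pad",.187),("tray",0),("tin_a",.085)):
    for d in r.pinpoint("wrist",q)[:3]: print(q,round(d['confidence'],2),D(px2w(C,d['position'],[z])).round(3), D(px2w(C,d['position'],[.042])).round(3))
print(r.get_obs()['time'])
```

```text
press_pad 0.56 [[0.057 0.002]] [[0.056 0.003]]
tray 0.9 [[-0.074  0.025]] [[-0.062  0.023]]
tin_a 0.97 [[0.102 0.03 ]] [[0.107 0.033]]
tin_a 0.76 [[-0.088  0.03 ]] [[-0.104  0.033]]
tin_a 0.62 [[0.028 0.029]] [[0.025 0.033]]
20.3833
```

View pics/end.png

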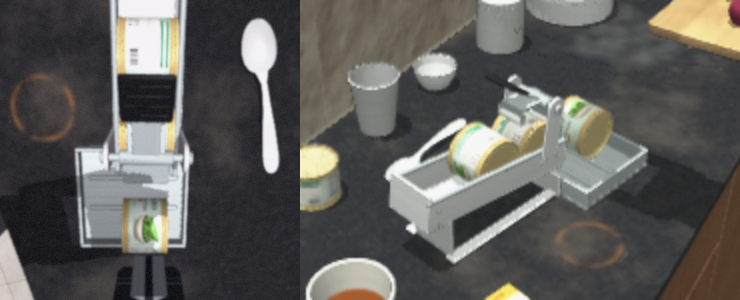

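The picture shows the tin in the tray, the rocker back up and the tins moved up to the gate. Before handing in, I'll check the tray's gap using its near rim at row 246.

Run:
```python
from h import *
C=cam("wrist")
print(D(px2w(C,[(210,246),(316,246),(207,150)],.03)).round(4))
```

```text
[[-0.1398  0.0967]
 [-0.1399 -0.0551]
 [-0.0032  0.0921]]
```

```bash
python3 -c "
from cell import r
print(r.finish_job())"
```

```text
the job is handed in; nothing more can be done
None
```

I handed the job in at about 20 s: one tin is in the tray, the tray is square against the dispenser (about 20 mm sideways, limit 35 mm), the second tin is at the gate and the rocker is back up; no verdict came back.

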